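Find the good spring gap with a feeler blade

ROBOT

A 6-joint arm with a two-finger parallel gripper is mounted at the origin on a cart in front of the work surface, level with it; the furniture and walls round the work are solid. World frame = base frame: x ahead of the robot, y to its left, z up, the work surface at z = 0. Lengths are in m, angles in degrees, forces in N, time in s.
With the tool pointing down it reaches from about 0.325 to 0.9 m from the base axis. Payload 6.1 kg.
Tool frame: the origin (TCP) lies on the mounting face of the last link; the fingertips stand 182 mm ahead of it and the grasp point (between the pads) lies ctrl.grasp_offset ahead of it (ctrl.grasp_offset is the distance from the TCP to the grasp point, in m); z points along the fingers, y is the line along which they close (so a half turn about z gives the same grasp; the last joint's range is limited). The gripper opens to 87 mm and grips with 3 to 60 N. Pads are 19 mm wide; open, the fingers measure 117 mm over their backs; the gripper's body (75 mm by 190 mm) begins 51 mm behind the grasp point.
Start: joints at [56.66, 12.628, 87.462, -0, 79.91, -7.225], TCP at [0.275, 0.561, 0.405] pointing down, gripper open.
Joint ranges: [-170.65, 170.65], [-52.31, 119.04], [5.05, 147.46], [-71.25, 251.25], [11.57, 151.72], [-153.62, 153.62]. Speed limits (degrees/s): [147.25, 147.25, 172.46, 180, 180, 180].

INTERFACE

Orientations are given as [roll, pitch, yaw] about the fixed x, y, z axes, in that order (R = Rz(yaw) Ry(pitch) Rx(roll)).
In Python, from cell import ctrl, viewer, job gives the robot as it stands. The module is installed in compiled form; this text tells all that it offers.
- The arm moves only by the tool step_arm, never from a script. Its argument "motion" is a list that holds one entry, the list of rows, each a list of 7 numbers: the turn, a rotation vector about the tool's x, y, z in degrees, then the shift along the tool's x, y, z in mm, then the closure, from -1 (fully open) to 1 (shut). A call has 1 to 8 rows; each row shifts and turns the commanded pose from where the row before left it, along the tool's axes as they then stand; what a row does not reach is not made up. A row lasts 1/8 s, in which the tool goes at most 62.5 mm and 10.7 degrees, less where a joint would pass 70% of its speed; a pose out of reach is approached as far as the arm can. A call with a gripper value outside its range is refused whole. The fingers move at their own pace and stop on an object; "force" is the grip in N (left out, the last holds). Time passes only in rows, so rows that do not move let the fingers close. It gives the time, the measured TCP pose, the force, the opening and the grip force at its end, in the units of the state.
- ctrl.get_obs(): the state, without advancing time (a new reading comes with each control period).
- viewer.get_image(name): name is "scene" or "side" or "wrist"; returns a dict with "pixels" (420x560x3 uint8, blue, green, red), "K" (3x3 intrinsics, pixels), "world_to_cam" (4x4, takes a point from world to camera coordinates). Camera axes: x right, y down, z forward; pixel columns grow to the right and rows downward; lengths in m; the calibration is good to about 2 mm. A picture is of the moment at which its call begins. There is no depth.
- job.hand_in(): hands the job in; it is judged then, once.
The state is a dict: "time": time; "q": joint angles; "dq": joint speeds; "joint_torque": joint torques, N m; "ee_pos": TCP position; "orientation": TCP orientation; "wrist_force": force on the tool from outside, world axes, zero at the start; "wrist_torque": the same for the moment, N m; "opening": finger opening in m; "gripper_force": force on a finger pad.
Only numpy, scipy, OpenCV 4.12 (cv2) and the standard library are available. Lean on these libraries where they do the work, as an engineer would, in place of code of your own. Each camera call takes 0.05 s, during which the arm holds its last target. There are 200 camera calls.

TASK

Take the feeler blade out of its stand and slide it gently down into the gaps of the guide block to feel which one drags lightly and evenly: slack gaps hardly drag at all, and a seized one binds and must not be forced. Leave the blade standing in the lightly dragging gap, pushed fully home with its handle's shoulder down on the block, and let go; leave the other things on the bench where they are.

Things in the scene. Friction and masses are not known exactly. Their poses are not given: they have to be found in the camera images.
- feeler_blade: Loose, 65 to 105 g: steel blade 24 mm wide (x), 6 mm thick (y; 3.4 mm over the last 2 mm), reaching 46 mm below a black handle 44 (x) x 14 (y) x 55 mm high. Origin: centre of the handle's underside (shoulder); z up the handle. Starts upright in its stand, shoulder on it. Pinch the handle across its 14 mm, about 35 mm above the shoulder, so that the fingers clear the block. A half turn about z changes nothing.
- blade_stand: Fixed aluminium stand that the blade starts in: foot 76 x 60 mm, 52 mm high, with an upright pocket in its centre where the blade has 1.5 mm play all round. Origin: centre of its underside; x along the pocket's width, y across it.
- guide_block: Fixed aluminium block, 62 mm high, foot 84 (x) x 204 mm (y), 50 x 196 mm above it; four upright gaps in a row along y, 44 mm apart, gap 1 at +y. Origin: centre of its underside. Only the hidden springs of the gaps differ: two are slack, one is right, one is seized. Fully home, the blade is 46 mm deep and its shoulder rests on the two long side plates. It must not press on the block with over 24 N.
- gap_1 (a point): Gap 1 (+y end). Each gap's point is where the blade's origin belongs when fully home, level with the block's top, axes as the block's. A gap is 30 mm long (x), open above. Fixed wall 4 mm to -y of the point, with a lead-in slope 4 mm wide and 6 mm deep. A dark sprung steel shoe on the +y side stands 1 mm to +y of the point at rest (5 mm free for the 6 mm blade); its upper part slopes away by 15 degrees.
- gap_2 (a point): Gap 2, like gap 1. In every gap the blade meets the shoe's slope when its tip is 17 to 22 mm below the block's top, and from 26 mm down it runs on the shoe's flat face, pushing it towards +y.
- gap_3 (a point): Gap 3, like gap 1. Upward drag while pushing down slowly: slack gap under 2 N all the way; right gap 4 to 11 N at most on the slope, then a steady 2 to 9 N on the flat face; seized gap past 13.5 N and climbing by 5 to 10 N a mm on the slope, before the tip is 26 mm down (stop and pull out there).
- gap_4 (a point): Gap 4 (-y end), like gap 1.
- ear_case: Bystander: small oval case with a red lid, 49 x 70 x 31 mm, loose. Origin: centre of its underside.
- usb_stick: Bystander: black memory stick, 18 x 50 x 8 mm, loose. Origin: centre of its underside.
- combi_pliers: Bystander: pliers with blue handles, 50 x 132 x 11 mm, loose. Origin: centre of its underside.
- small_driver: Bystander: small screwdriver with a red handle, 12 x 112 x 11 mm, loose. Origin: centre of its underside.
There are look-alikes about, which are no part of the job. Of the things that look like the feeler_blade, the smaller one is meant.

How it is judged (in metres and radians):
On the way:
1. the blade is lifted clear of its stand (z of feeler_blade in the frame of blade_stand above 0.102 m), for 0.1 s.
At the end, for the whole second after the job is handed in: Blade upright (0.1 rad) and still in one gap, origin within 6 mm sideways and 3 mm in height of that gap's site, released, and pinched so that it presses on the block with 2.5 to 14 N, as only the right gap does (((horizontal distance between feeler_blade and gap_1 below 0.006 m and z of feeler_blade in the frame of gap_1 between -0.003 and 0.003 m) or (horizontal distance between feeler_blade and gap_2 below 0.006 m and z of feeler_blade in the frame of gap_2 between -0.003 and 0.003 m) or (horizontal distance between feeler_blade and gap_3 below 0.006 m and z of feeler_blade in the frame of gap_3 between -0.003 and 0.003 m) or (horizontal distance between feeler_blade and gap_4 below 0.006 m and z of feeler_blade in the frame of gap_4 between -0.003 and 0.003 m)) and angle between feeler_blade's own z axis and vertical below 0.1 rad and linear speed of feeler_blade below 0.01 m/s and contact force between feeler_blade and guide_block between 2.5 and 14 N); the robot touches nothing.
It fails at once if the blade is forced: it presses on the guide block with more than 24 N (contact force between feeler_blade and guide_block above 24 N).
It fails at once if the ear case is moved more than 15 mm (distance of ear_case from where it was at the start of the episode above 0.015 m).
It fails at once if the usb stick is moved more than 15 mm (distance of usb_stick from where it was at the start of the episode above 0.015 m).
It fails at once if the combi pliers is moved more than 15 mm (distance of combi_pliers from where it was at the start of the episode above 0.015 m).
It fails at once if the small driver is moved more than 15 mm (distance of small_driver from where it was at the start of the episode above 0.015 m).
It also fails if it takes over 67 s, if anything falls off the work surface, if the arm or the gripper's body presses on something with over 40 N, if the wrist force passes 120 N, or if a joint passes its speed limit or range.

## Working session

There is one attempt and no reset: what is moved stays moved. The work goes in short steps, Python scripts to look and compute and a tool call to move; the robot and the scene stay as the last step left them, time stands still between calls to the robot, and variables do not carry over. Pictures are saved under pics/ and viewed, at most 10 in all, crops included, and the job is handed in when it is done.

Besides the shell and the picture viewer there is one more tool, called after "Emit:" as name([rows], argument=value, ...), one row to a line, values as JSON. step_arm: Moves the arm, as the interface text tells. Its arguments: {"type":"object","properties":{"motion":{"type":"array"},"force":{"type":"number"}},"required":["motion"]}

```bash
mkdir -p pics
python3 - <<'E'
from cell import ctrl, viewer, job
import cv2,numpy as np
for n in ["scene","side"]:
    d=viewer.get_image(n); cv2.imwrite(f"pics/{n}0.png",d["pixels"]); print(n,d["K"].round(1).tolist(),d["world_to_cam"].round(4).tolist())
    cv2.imwrite(f"pics/{n}0b.png",cv2.resize(d["pixels"],(800,600),interpolation=cv2.INTER_CUBIC))
    np.savez(f"{n}0.npz",**d)
o=ctrl.get_obs(); print(o,ctrl.grasp_offset)
E
```

```text
scene [[530.9, 0.0, 278.1], [0.0, 530.9, 198.8], [0.0, 0.0, 1.0]] [[-0.9997, -0.0055, -0.0241, 0.5349], [0.0197, 0.4101, -0.9118, 0.0868], [0.0149, -0.912, -0.4099, 1.4197], [0.0, 0.0, 0.0, 1.0]]
side [[380.1, 0.0, 280.2], [0.0, 380.1, 200.9], [0.0, 0.0, 1.0]] [[-0.5987, -0.8009, -0.0008, 0.2883], [-0.4222, 0.3165, -0.8495, 0.2742], [0.6806, -0.5083, -0.5276, 0.5358], [0.0, 0.0, 0.0, 1.0]]
{'time': 0.1, 'q': array([ 5.66617424e+01,  1.26722397e+01,  8.75195007e+01, -2.38680594e-03,
        7.99100767e+01, -7.22351554e+00]), 'dq': array([ 0.08175864, -0.09902141, -0.18588218,  0.05104264, -0.03840739,
        0.05122378]), 'joint_torque': array([ 6.50601032e-04, -4.95939445e+01, -3.88519907e+01,  7.03569758e-02,
        5.16231707e-02, -3.31621186e-05]), 'ee_pos': array([0.27496734, 0.56099541, 0.40372728]), 'orientation': array([-1.79898696e+02, -1.04720193e-02,  1.53885669e+02]), 'wrist_force': array([-0.02263293,  0.54855417,  0.3705857 ]), 'wrist_torque': array([-0.00643176,  0.01610544,  0.00668589]), 'gripper_force': 0.0, 'opening': 0.08704452481325434} 0.1635
```

View pics/scene0b.png

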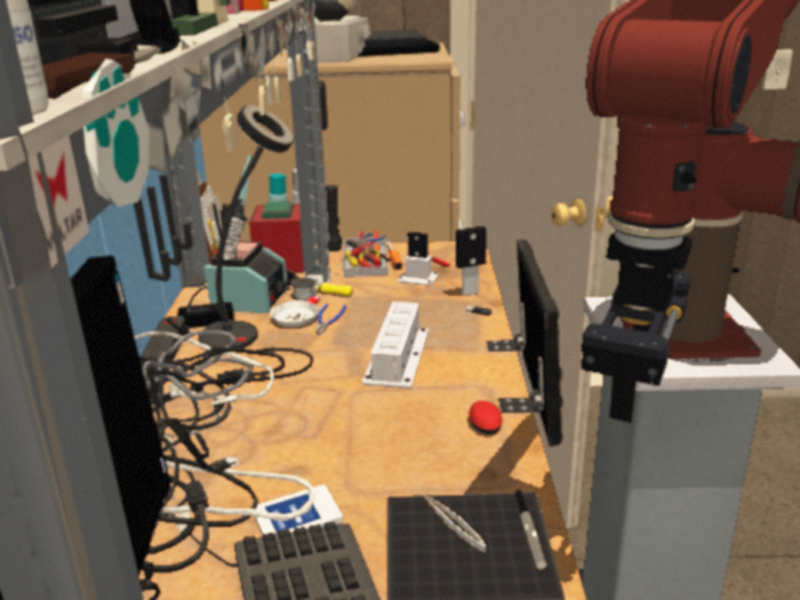

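View pics/side0b.png

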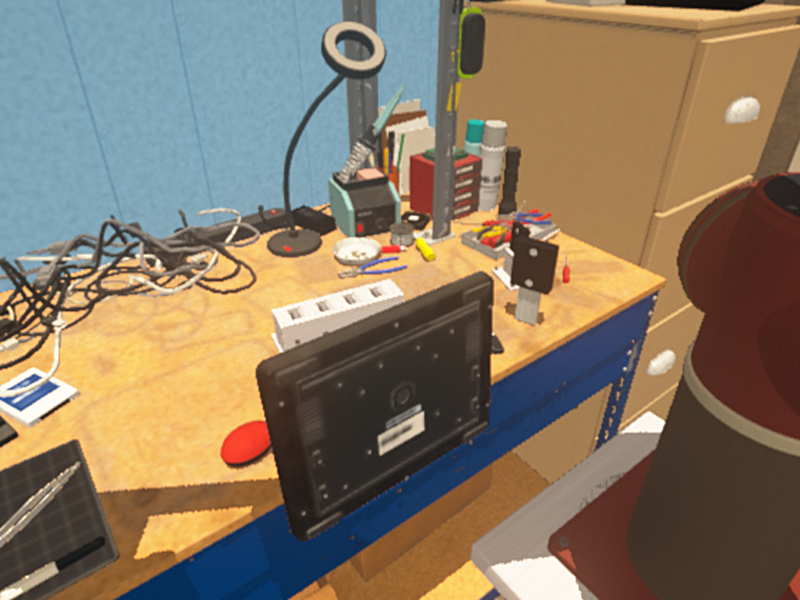

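The scene picture (800 px scale) shows the white stand with the small blade at (418,265), the larger look-alike at (470,255), the guide block at (398,340), the driver at (440,262), the pliers at (330,318), the stick at (480,310), the red case at (486,416) and a standing panel at (540,340). The side picture has the block at (340,310), with the panel in front of it.

```bash
cat > h.py <<'E'
import numpy as np,cv2
def ray(d,u,v,z):
    K=d["K"];W=d["world_to_cam"];R=W[:3,:3];t=W[:3,3]
    c=-R.T@t; r=R.T@np.linalg.inv(K)@[u,v,1]
    return c+r*(z-c[2])/r[2]
def proj(d,P):
    P=np.atleast_2d(P);c=(d["world_to_cam"][:3,:3]@P.T).T+d["world_to_cam"][:3,3]
    p=(d["K"]@c.T).T; return p[:,:2]/p[:,2:]
E
python3 - <<'E'
from h import *
d=dict(np.load("scene0.npz")); s=.7
for n,u,v,z in [("standfootL",402,281,0.005),("standfootR",435,284,.005),("standtop",419,257,.052),("handletop",417,234,.107),("bigbase",470,294,0),("bigtop",471,228,.12),("blk near-L",365,383,0),("blk nearR",415,385,0),("blk farR",428,329,0),("blktop near L",373,349,.062),("blktop near R",404,352,.062),("top far L",392,303,.062),("top far R",418,305,.062),("driver",440,262,0.005),("stick",480,310,0),("case",486,425,0),("pliers",330,318,0),("panel near base",555,440,0),("panel top near",560,285,.25),("paneltopfar",520,240,.25)]:
    print(n,ray(d,u*s,v*s,z).round(3))
d=dict(np.load("side0.npz"));print('side')
for n,u,v,z in [("blktop Lfront",280,322,.062),("Rback",400,282,.062),("Lback",274,310,.062),("Rfront",404,295,.062),("bigbase",528,318,0),("driver",566,272,0),("paneltop",490,275,.25),("ptopL",260,365,.25),("pbotL",303,533,.0)]: print(n,ray(d,u*s,v*s,z).round(3))
E
```

```text
standfootL [ 0.526 -0.242  0.005]
standfootR [ 0.455 -0.223  0.005]
standtop [ 0.488 -0.263  0.052]
handletop [ 0.492 -0.258  0.107]
bigbase [ 0.384 -0.179  0.   ]
bigtop [ 0.377 -0.252  0.12 ]
blk near-L [0.589 0.166 0.   ]
blk nearR [0.505 0.175 0.   ]
blk farR [ 0.477 -0.025  0.   ]
blktop near L [0.573 0.161 0.062]
blktop near R [0.522 0.173 0.062]
top far L [ 0.544 -0.014  0.062]
top far R [ 0.495 -0.003  0.062]
driver [ 0.439 -0.345  0.005]
stick [ 0.37  -0.103  0.   ]
case [0.398 0.294 0.   ]
pliers [ 0.669 -0.08   0.   ]
panel near base [0.301 0.335 0.   ]
panel top near [0.309 0.333 0.25 ]
paneltopfar [0.338 0.162 0.25 ]
side
blktop Lfront [0.537 0.174 0.062]
Rback [ 0.522 -0.03   0.062]
Lback [0.57  0.168 0.062]
Rfront [ 0.487 -0.011  0.062]
bigbase [ 0.386 -0.191  0.   ]
driver [ 0.445 -0.362  0.   ]
paneltop [0.233 0.078 0.25 ]
ptopL [0.241 0.312 0.25 ]
pbotL [0.261 0.291 0.   ]
```

Emit:
step_arm([
  [[0,0,0,0,0,-20,-1]],
])

```text
time: 0.22
ee_pos: [0.2748, 0.5606, 0.4228]
orientation: [-179.7, -0.0, 153.9]
wrist_force: [-0.0, -0.3, 0.0]
opening: 0.0874
gripper_force: 0.0
```

Run:
```python
from h import *
a=dict(np.load("scene0.npz"));b=dict(np.load("side0.npz"))
P=lambda d:d["K"]@d["world_to_cam"][:3]
def tri(p,q):
    X=cv2.triangulatePoints(P(a),P(b),np.array(p,float)*.7,np.array(q,float)*.7)[:,0];return (X[:3]/X[3]).round(3)
print("panel near top",tri((561,290),(260,365)),"near bot",tri((557,441),(303,533)),"far top",tri((520,240),(490,275)))
print("handle small L",tri((408,234),(513,225)))
```

```text
panel near top [0.295 0.291 0.218] near bot [ 0.286  0.282 -0.039] far top [ 0.311 -0.008  0.184]
handle small L [ 0.511 -0.274  0.1  ]
```

Emit:
step_arm([
  [[0,0,-5.5,0,0,0,-1],[0,0,-5.5,0,0,0,-1],[0,0,0,-45,-22,0,-1],[0,0,0,-45,-22,0,-1],[0,0,0,-45,-22,0,-1],[0,0,0,-45,-22,0,-1],[0,0,0,-45,-22,0,-1],[0,0,0,-45,-22,0,-1]],
])

```text
time: 1.23
ee_pos: [0.5026, 0.3622, 0.4265]
orientation: [179.9, 0.1, 164.9]
wrist_force: [0.4, 0.8, -0.4]
opening: 0.087
gripper_force: 0.0
```

Emit:
step_arm([
  [[0,0,0,-25,-47,0,-1],[0,0,0,-25,-47,0,-1],[0,0,0,-25,-47,0,-1],[0,0,0,-25,-47,0,-1],[0,0,0,-25,-47,0,-1],[0,0,0,0,0,0,-1]],
])

```text
time: 1.98
ee_pos: [0.5616, 0.1005, 0.4263]
orientation: [-180.0, 0.1, 164.6]
wrist_force: [-0.3, 1.1, -0.3]
opening: 0.0869
gripper_force: 0.0
```

Run:
```python
from h import *
from cell import ctrl, viewer
for n in ["wrist"]:
    d=viewer.get_image(n); np.savez("wrist1.npz",**d)
    cv2.imwrite("pics/wrist1.png",cv2.resize(d["pixels"],(800,600),interpolation=cv2.INTER_CUBIC))
    W=d["world_to_cam"];print(-W[:3,:3].T@W[:3,3],W[2,:3],d["K"])
print(ctrl.get_obs())
```

```text
[0.49405524 0.11853559 0.40714969] [ 0.24947785 -0.06912247 -0.96591039] [[337.141328     0.         280.24894971]
 [  0.         337.141328   203.88494155]
 [  0.           0.           1.        ]]
{'time': 2.025, 'q': array([ 2.40727075e+00,  4.37207406e+00,  9.43559015e+01,  1.32735845e-02,
        8.11874375e+01, -7.22813400e+01]), 'dq': array([ 2.727123  ,  0.125977  ,  0.34549505,  0.7549364 , -0.17171829,
        0.70056459]), 'joint_torque': array([-1.59662280e+00, -4.24944878e+01, -3.89544332e+01, -2.84541417e-01,
        3.46752000e-02, -1.46598271e-01]), 'ee_pos': array([0.56121909, 0.10229959, 0.42613734]), 'orientation': array([1.79961759e+02, 7.65812281e-02, 1.64686561e+02]), 'wrist_force': array([-0.23307143,  0.53696228, -0.62748726]), 'wrist_torque': array([0.06251393, 0.0161146 , 0.01517144]), 'gripper_force': 0.0, 'opening': 0.08699579347045042}
```

View pics/wrist1.png

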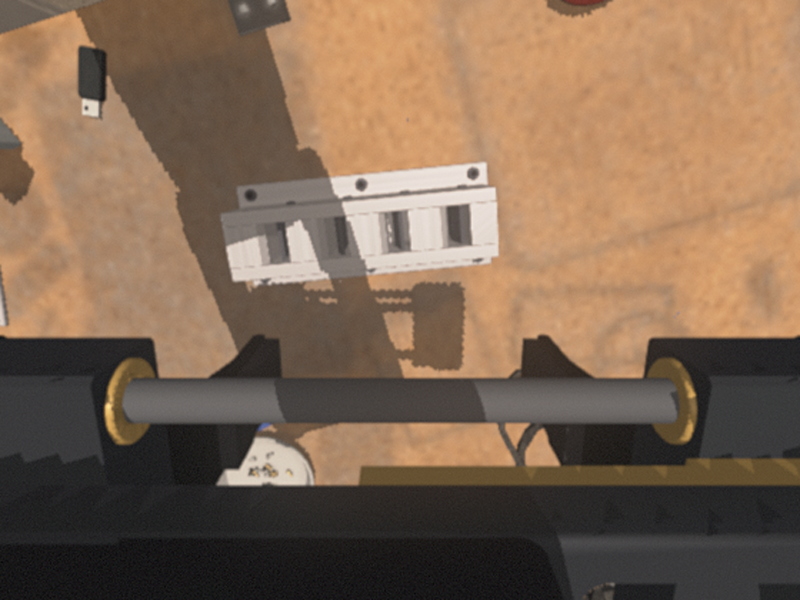

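The wrist picture shows the block's top face with corners near (222,213), (495,188), (497,260), (232,281), the four gaps at (278,242), (340,234), (397,230), (458,225), and the stick at (90,80). An enlarged crop will give the edges.

Run:
```python
from h import *
d=np.load("wrist1.npz");im=d["pixels"][105:210,147:357]
im=cv2.convertScaleAbs(cv2.resize(im,None,fx=3.8,fy=3.8,interpolation=cv2.INTER_CUBIC),alpha=1.3)
cv2.imwrite("pics/crop1.png",im)
```

```text
(no output)
```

View pics/crop1.png

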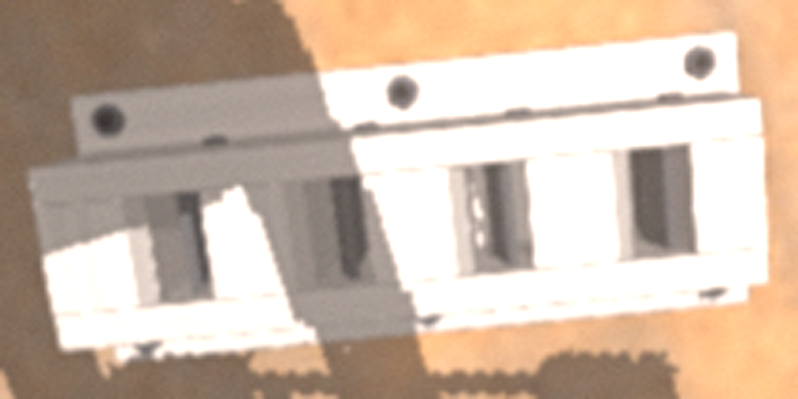

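The crop shows the top-face corners at (30,170), (760,98), (767,285), (60,350). The pale lead-in slopes are on the left of each gap and the darker shoes on the right, so the block's +y points right, towards world +y.

```bash
cat >> h.py <<'E'
from scipy.optimize import least_squares
def fitpose(d,pts,loc,x0):
    loc=np.array(loc,float)
    def f(p):
        c,s=np.cos(p[2]),np.sin(p[2]);w=loc.copy();w[:,0]=p[0]+c*loc[:,0]-s*loc[:,1];w[:,1]=p[1]+s*loc[:,0]+c*loc[:,1]
        return (proj(d,w)-pts).ravel()
    r=least_squares(f,x0);return r.x,r.fun.round(1)
E
python3 - <<'E'
from h import *
d=dict(np.load("wrist1.npz"))
c=np.array([(30,170),(760,98),(767,285),(60,350),(72,97),(737,32)],float);px=(c+.5)/3.8-.5+[147,105]
loc=[(-.025,-.098,.062),(-.025,.098,.062),(.025,.098,.062),(.025,-.098,.062),(-.042,-.102,.005),(-.042,.102,.005)]
p,r=fitpose(d,px[:4],loc[:4],[.53,.08,-.15]);print(p,np.degrees(p[2]),r)
p,r=fitpose(d,px,loc,[.53,.08,-.15]);print(p,np.degrees(p[2]),r)
R=np.array([[np.cos(p[2]),-np.sin(p[2])],[np.sin(p[2]),np.cos(p[2])]])
q=np.array([[*(p[:2]+R@[x,y]),.062] for y in (.066,.022,-.022,-.066) for x in(-.015,.015)for y in (y-.008,y-.004,y+.001)])
print(((proj(d,q)-[147,105]+.5)*3.8-.5).round().tolist())
E
```

```text
[ 0.53526511  0.07737457 -0.17474445] -10.012119467281464 [-0.8 -0.2  0.1  0.2  0.4 -0.1  0.4  0.1]
[ 0.5353643   0.07746489 -0.17501021] -10.027346369344432 [-0.7 -0.1  0.2  0.3  0.5  0.   0.5  0.1 -0.2 -0.2 -0.3 -0.1]
[[612.0, 152.0], [627.0, 150.0], [646.0, 149.0], [624.0, 262.0], [639.0, 261.0], [657.0, 259.0], [448.0, 167.0], [463.0, 166.0], [481.0, 164.0], [463.0, 277.0], [478.0, 276.0], [496.0, 274.0], [285.0, 183.0], [300.0, 182.0], [318.0, 180.0], [304.0, 292.0], [318.0, 291.0], [336.0, 289.0], [123.0, 198.0], [137.0, 197.0], [156.0, 195.0], [145.0, 307.0], [159.0, 306.0], [177.0, 304.0]]
```

Emit:
step_arm([
  [[0,0,0,16,-45,0,-1],[0,0,0,16,-45,0,-1],[0,0,0,16,-45,0,-1],[0,0,0,4,-50,0,-1],[0,0,0,-2,-50,0,-1],[0,0,0,-2,-50,0,-1],[0,0,0,-2,-25,0,-1],[0,0,0,0,0,0,-1]],
])

```text
time: 3.02
ee_pos: [0.4356, -0.1837, 0.4255]
orientation: [180.0, 0.1, 164.8]
wrist_force: [-0.5, 0.8, -0.8]
opening: 0.0873
gripper_force: 0.0
```

Run:
```python
from h import *
from cell import ctrl, viewer
d=viewer.get_image("wrist"); np.savez("wrist2.npz",**d)
cv2.imwrite("pics/wrist2.png",cv2.resize(d["pixels"],(800,600),interpolation=cv2.INTER_CUBIC))
```

```text
(no output)
```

View pics/wrist2.png

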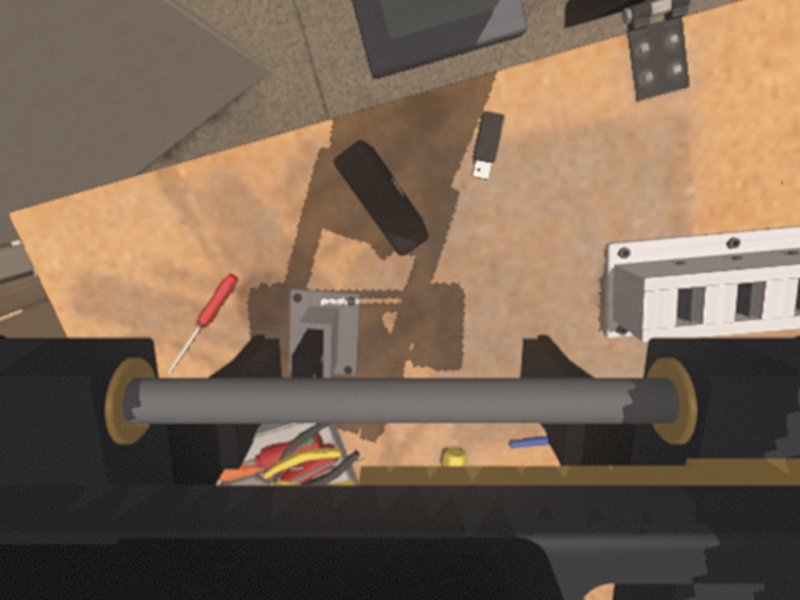

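The wrist picture shows the stand's foot from (290,290) to (357,375) with the small blade's handle at (308,352), partly hidden by a finger. The look-alike is at (380,195), the driver at (215,310) and the stick at (488,145). I'll shift so the stand comes clear of the fingers.

Emit:
step_arm([
  [[0,0,0,-45,-14,0,-1],[0,0,0,-45,-14,0,-1],[0,0,0,0,0,0,-1]],
])

```text
time: 3.45
ee_pos: [0.5174, -0.2331, 0.4235]
orientation: [179.9, -0.1, 165.0]
wrist_force: [-0.3, 0.1, 0.2]
opening: 0.0873
gripper_force: 0.0
```

Run:
```python
from h import *
from cell import ctrl, viewer
d=viewer.get_image("wrist"); np.savez("wrist3.npz",**d)
print(proj(d,[.49,-.25,.05]))
im=d["pixels"][30:240,140:420]
cv2.imwrite("pics/wrist3.png",cv2.convertScaleAbs(cv2.resize(im,(800,600),interpolation=cv2.INTER_CUBIC),alpha=1.3))
```

```text
[[258.17425649 161.94713691]]
```

View pics/wrist3.png

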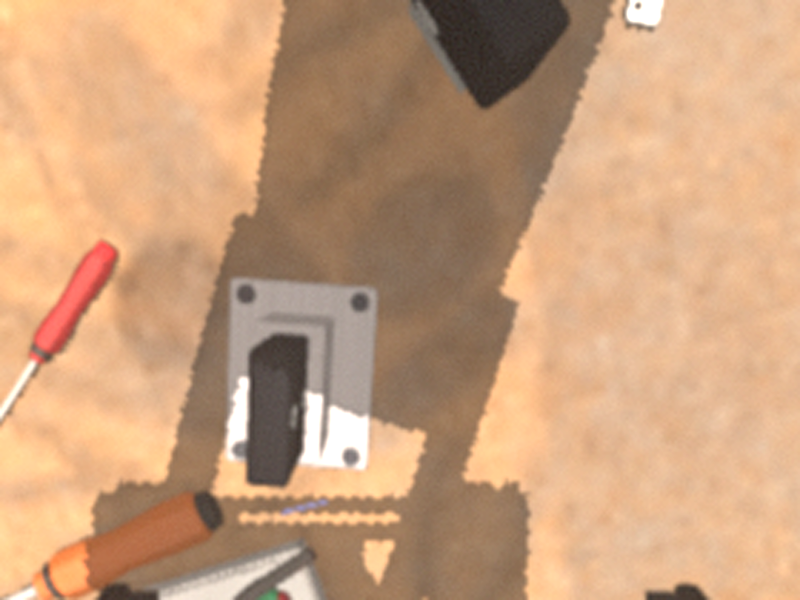

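The crop shows the stand's foot corners at (232,278), (377,290), (366,468), (226,460). The handle's top face has corners about (250,370), (290,370), (285,485), (248,485), the driver is at (75,300), and an orange tool lies near the stand at (130,550).

Run:
```python
from h import *
d=dict(np.load("wrist3.npz")); s=800/280
t=lambda c:(np.array(c,float)+.5)/s-.5+[140,30]
px=t([(232,278),(377,290),(366,468),(226,460)])
for z in (0.004,.008,.012):
    loc=[(-.038,-.03,z),(-.038,.03,z),(.038,.03,z),(.038,-.03,z)]
    p,r=fitpose(d,px,loc,[.49,-.25,-.2]);print(z,p,np.degrees(p[2]),r)
h=t([(250,370),(290,370),(285,485),(248,485)]);z=.107
p2,r=fitpose(d,h,[(-.022,-.007,z),(-.022,.007,z),(.022,.007,z),(.022,-.007,z)],[.49,-.25,-.2]);print("handle",p2,np.degrees(p2[2]),r)
for p in (p,p2):
  R=np.array([[np.cos(p[2]),-np.sin(p[2])],[np.sin(p[2]),np.cos(p[2])]])
  for z in(.107,.052): print(z,((proj(d,[[*(p[:2]+R@[x,y]),z] for x,y in[(-.022,-.007),(-.022,.007),(.022,.007),(.022,-.007)]])-[140,30])*s).round().tolist())
c=dict(np.load("scene0.npz"))
print("orange tool", ray(d,*t((205,505)),.02))
```

```text
0.004 [ 0.49044286 -0.26967987 -0.33498314] -19.19312010017282 [-0.5 -0.2  0.4 -0.5  0.1  0.7 -0.1  0. ]
0.008 [ 0.49007642 -0.26915131 -0.3350462 ] -19.196732973196394 [-0.7 -0.5  0.7 -0.8  0.4  1.1 -0.4  0.4]
0.012 [ 0.48971062 -0.26862294 -0.33511054] -19.20041984327471 [-1.  -0.8  1.  -1.1  0.6  1.5 -0.6  0.7]
handle [ 0.49327905 -0.27019575 -0.32685321] -18.727309219434638 [-0.9 -4.4  1.1 -3.4  1.1  4.7 -1.3  3.7]
0.107 [[249.0, 344.0], [294.0, 347.0], [288.0, 486.0], [244.0, 483.0]]
0.052 [[272.0, 328.0], [310.0, 331.0], [305.0, 450.0], [267.0, 447.0]]
0.107 [[247.0, 357.0], [292.0, 359.0], [287.0, 497.0], [243.0, 495.0]]
0.052 [[270.0, 339.0], [308.0, 342.0], [304.0, 460.0], [266.0, 457.0]]
orange tool [ 0.52969986 -0.32075864  0.02      ]
```

Emit:
step_arm([
  [[0,0,4.1,0,0,0,-1],[0,0,0,12,-42,0,-1],[0,0,0,0,0,40,-1],[0,0,0,0,0,40,-1],[0,0,0,0,0,25,-1],[0,0,0,0,0,0,-1],[0,0,0,0,0,0,-1]],
])

```text
time: 4.38
ee_pos: [0.4903, -0.269, 0.3216]
orientation: [-180.0, 0.1, 160.8]
wrist_force: [-0.8, -0.9, -0.0]
opening: 0.0867
gripper_force: 0.0
```

```bash
cat > st.py <<'E'
from h import *
from cell import ctrl, viewer
import sys
L=[];n=int(sys.argv[1]) if len(sys.argv)>1 else 4
for i in range(n):
    d=viewer.get_image("wrist");o=ctrl.get_obs();L.append(np.r_[o["ee_pos"]*1000,o["orientation"]%360,o["wrist_force"],o["wrist_torque"],o["opening"]*1000,o["gripper_force"]])
L=np.array(L);print(o["time"]);print(L.mean(0).round(2));print(L.std(0).round(2))
if len(sys.argv)>2:
    np.savez(sys.argv[2]+".npz",**d);cv2.imwrite(f"pics/{sys.argv[2]}.png",cv2.resize(d["pixels"],(800,600),interpolation=cv2.INTER_CUBIC))
E
python3 st.py 6 w4
```

```text
4.675
[ 4.9038e+02 -2.6959e+02  3.2147e+02  1.8004e+02  1.5000e-01  1.6081e+02
 -1.1000e-01 -3.3000e-01  1.1000e-01  3.0000e-02  1.0000e-02  1.0000e-02
  8.7000e+01  0.0000e+00]
[0.13 0.15 0.46 0.01 0.04 0.02 0.62 0.38 0.55 0.02 0.02 0.02 0.07 0.  ]
```

View pics/w4.png

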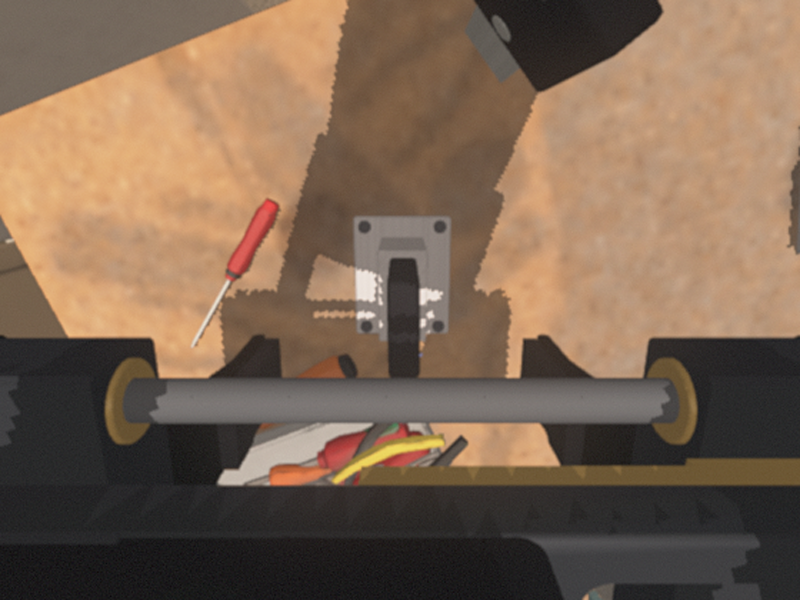

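The stand's foot is centred at (402,275) and the handle at (403,310), midway between the fingers at 263 and 540, so the alignment is good. I'll descend and grip.

Emit:
step_arm([
  [[0,0,0,0,0,40,-1],[0,0,0,0,0,31,-1],[0,0,0,0,0,0,-1],[0,0,0,0,0,0,1],[0,0,0,0,0,0,1],[0,0,0,0,0,0,1],[0,0,0,0,0,0,1],[0,0,0,0,0,0,1]],
], force=40)

```text
time: 5.68
ee_pos: [0.49, -0.2696, 0.249]
orientation: [-180.0, 0.0, 160.8]
wrist_force: [-0.5, -0.0, -0.2]
opening: 0.045
gripper_force: 0.0
```

Emit:
step_arm([
  [[0,0,0,0,0,0,1],[0,0,0,0,0,0,1],[0,0,0,0,0,0,1]],
])

```text
time: 6.05
ee_pos: [0.4899, -0.2696, 0.2487]
orientation: [180.0, -0.0, 160.8]
wrist_force: [-0.3, 1.0, 1.2]
opening: 0.0153
gripper_force: 0.3
```

```bash
python3 st.py 6
```

```text
6.35
[ 4.8991e+02 -2.6956e+02  2.4865e+02  1.7999e+02  3.5999e+02  1.6078e+02
 -6.0000e-02 -0.0000e+00 -5.2000e-01  3.0000e-02 -1.0000e-02 -0.0000e+00
  1.3720e+01  4.0000e+01]
[0.01 0.01 0.01 0.   0.   0.   0.25 0.42 0.43 0.02 0.01 0.01 0.17 0.  ]
```

Emit:
step_arm([
  [[0,0,0,0,0,-15,1],[0,0,0,0,0,-30,1],[0,0,0,0,0,-35,1],[0,0,0,0,0,0,1],[0,0,-9.2,0,0,0,1],[0,0,0,2,25,0,1],[0,0,0,2,40,0,1],[0,0,0,2,40,0,1]],
])

```text
time: 7.35
ee_pos: [0.5019, -0.1642, 0.328]
orientation: [180.0, -0.1, 169.9]
wrist_force: [-0.4, 0.8, -1.2]
opening: 0.0136
gripper_force: 40.0
```

Emit:
step_arm([
  [[0,0,0,2,40,0,1],[0,0,0,2,40,0,1],[0,0,0,2,40,0,1],[0,0,0,2,35,0,1],[0,0,0,2,24,0,1],[0,0,0,0,0,0,1],[0,0,0,0,0,0,1]],
])

```text
time: 8.22
ee_pos: [0.5234, 0.0125, 0.3283]
orientation: [-180.0, -0.0, 170.0]
wrist_force: [0.1, 0.9, -1.3]
opening: 0.0138
gripper_force: 40.0
```

```bash
python3 st.py 5 w5
```

```text
8.475
[ 5.2349e+02  1.2010e+01  3.2859e+02  1.8002e+02  3.5999e+02  1.6992e+02
 -1.1000e-01 -1.0000e-02 -7.1000e-01  2.0000e-02  3.0000e-02 -1.0000e-02
  1.3750e+01  4.0000e+01]
[0.05 0.08 0.1  0.01 0.01 0.02 0.54 0.59 0.53 0.02 0.02 0.02 0.26 0.  ]
```

View pics/w5.png

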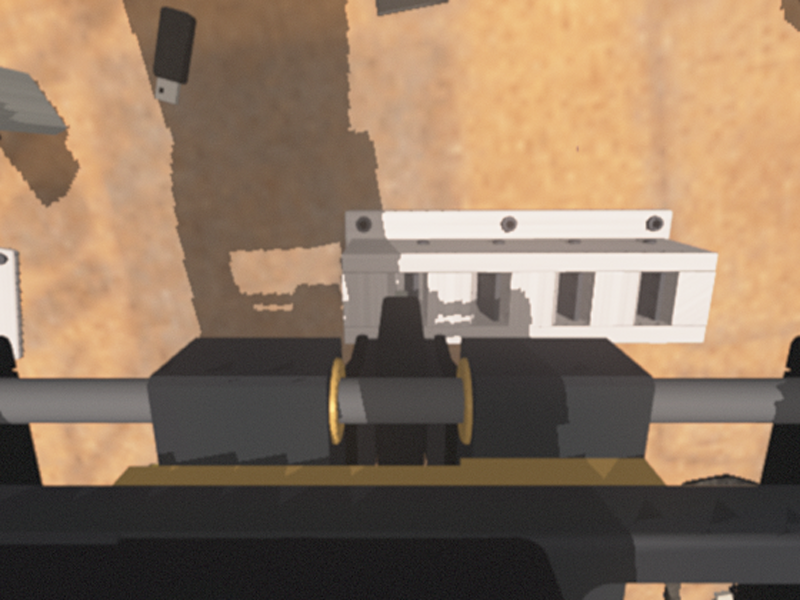

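The handle stands at (401,320) over gap 4. The block's top edge runs level from (342,252) to (717,253), with the right corner at (704,343), foot corners (346,212) and (672,211), and gaps at (410,285), (493,297), (573,298), (656,298). I'll refit the block's pose from this closer view.

Run:
```python
from h import *
d=dict(np.load("w5.npz")); s=800/560
t=lambda c:(np.array(c,float)+.5)/s-.5
g=cv2.cvtColor(d["pixels"],cv2.COLOR_BGR2GRAY)
px=cv2.cornerSubPix(g,t([(342,252),(717,253),(704,343),(346,212),(672,211)]).astype(np.float32).reshape(-1,1,2),(3,3),(-1,-1),(3,30,.01)).reshape(-1,2)
print(((px+.5)*s-.5).round(1).tolist())
loc=[(-.025,-.098,.062),(-.025,.098,.062),(.025,.098,.062),(-.042,-.102,.005),(-.042,.102,.005)]
for q in (px,t([(342,252),(717,253),(704,343),(346,212),(672,211)])):
  p,r=fitpose(d,q,loc,[.53,.08,-.15]);print(p,np.degrees(p[2]),r)
  R=np.array([[np.cos(p[2]),-np.sin(p[2])],[np.sin(p[2]),np.cos(p[2])]])
  print([(p[:2]+R@[0,y]).round(4).tolist() for y in(.066,.022,-.022,-.066)])
im=d["pixels"][140:250,230:520]
```

```text
[[340.79998779296875, 254.3000030517578], [716.7999877929688, 252.8000030517578], [702.4000244140625, 342.0], [345.1000061035156, 211.39999389648438], [671.4000244140625, 210.10000610351562]]
[ 0.53555422  0.07737604 -0.17172987] -9.839396771826866 [ 0.3  0.1  0.5 -0.1  0.1  0.6 -0.3 -0.2 -0.7 -0.4]
[[0.5468, 0.1424], [0.5393, 0.0991], [0.5318, 0.0557], [0.5243, 0.0123]]
[ 0.53557261  0.07785222 -0.17554599] -10.058044213104994 [ 0.2  1.1  1.   0.2 -0.7  0.3 -0.2 -1.2 -0.4 -0.6]
[[0.5471, 0.1428], [0.5394, 0.0995], [0.5317, 0.0562], [0.524, 0.0129]]
```

Emit:
step_arm([
  [[0,0,0,0,0.6,10,1],[0,0,0,0,0,10,1],[0,0,0,0,0,4,1],[0,0,0,0,0,4,1],[0,0,0,0,0,4,1],[0,0,0,0,0,0,1]],
])

```text
time: 9.22
ee_pos: [0.5236, 0.0135, 0.2964]
orientation: [-180.0, -0.0, 170.0]
wrist_force: [-0.0, 0.1, -1.0]
opening: 0.0143
gripper_force: 40.0
```

Emit:
step_arm([
  [[0,0,0,0,0,2.5,1],[0,0,0,0,0,2.5,1],[0,0,0,0,0,2,1],[0,0,0,0,0,0,1],[0,0,0,0,0,0,1]],
])

```text
time: 9.85
ee_pos: [0.5237, 0.0134, 0.2898]
orientation: [-180.0, 0.0, 170.0]
wrist_force: [-0.2, -0.5, -1.0]
opening: 0.0138
gripper_force: 40.0
```

```bash
python3 st.py 6
```

```text
10.15
[ 5.2370e+02  1.3430e+01  2.8982e+02  1.8000e+02  1.0000e-02  1.6998e+02
 -2.6000e-01  1.0000e-01 -7.8000e-01  1.0000e-02  1.0000e-02 -0.0000e+00
  1.3750e+01  4.0000e+01]
[0.01 0.01 0.02 0.   0.   0.   0.38 0.33 0.42 0.02 0.01 0.02 0.24 0.  ]
```

Emit:
step_arm([
  [[0,0,0,0,-0.8,0,1],[0,0,0,0,0,1,1],[0,0,0,0,0,1,1],[0,0,0,0,0,0,1]],
])

```text
time: 10.65
ee_pos: [0.5235, 0.0127, 0.2876]
orientation: [-180.0, -0.0, 170.0]
wrist_force: [0.4, 0.4, -1.9]
opening: 0.014
gripper_force: 40.0
```

Emit:
step_arm([
  [[0,0,0,0,0,0.5,1],[0,0,0,0,0,0.5,1],[0,0,0,0,0,0,1]],
])

```text
time: 11.02
ee_pos: [0.5235, 0.0126, 0.2867]
orientation: [-180.0, -0.0, 170.0]
wrist_force: [-0.4, 0.2, -1.7]
opening: 0.0141
gripper_force: 40.0
```

Emit:
step_arm([
  [[0,0,0,0,0,0.5,1],[0,0,0,0,0,0.5,1],[0,0,0,0,0,0,1]],
])

```text
time: 11.4
ee_pos: [0.5235, 0.0126, 0.2857]
orientation: [-180.0, -0.0, 170.0]
wrist_force: [0.2, -0.7, -1.3]
opening: 0.014
gripper_force: 40.0
```

Tip 19 mm deep with no drag yet; going on in small steps.

Emit:
step_arm([
  [[0,0,0,0,0,0.5,1],[0,0,0,0,0,0.5,1]],
])

```text
time: 11.65
ee_pos: [0.5235, 0.0127, 0.2847]
orientation: [180.0, 0.0, 170.0]
wrist_force: [0.6, 0.2, 0.1]
opening: 0.0135
gripper_force: 40.0
```

Emit:
step_arm([
  [[0,0,0,0,0,0.5,1],[0,0,0,0,0,0.5,1]],
])

```text
time: 11.9
ee_pos: [0.5235, 0.0126, 0.2837]
orientation: [-180.0, -0.0, 170.0]
wrist_force: [-1.1, -0.6, -1.0]
opening: 0.0136
gripper_force: 40.0
```

Emit:
step_arm([
  [[0,0,0,0,0,0.5,1],[0,0,0,0,0,0.5,1]],
])

```text
time: 12.15
ee_pos: [0.5235, 0.0127, 0.2827]
orientation: [180.0, -0.0, 170.0]
wrist_force: [1.3, -0.1, -1.5]
opening: 0.0138
gripper_force: 40.0
```

Emit:
step_arm([
  [[0,0,0,0,0,0.5,1],[0,0,0,0,0,0.5,1]],
])

```text
time: 12.4
ee_pos: [0.5235, 0.0127, 0.2817]
orientation: [-180.0, 0.0, 170.0]
wrist_force: [0.9, -0.0, -1.1]
opening: 0.0138
gripper_force: 40.0
```

Emit:
step_arm([
  [[0,0,0,0,0,0.5,1],[0,0,0,0,0,0.5,1],[0,0,0,0,0,0.5,1]],
])

```text
time: 12.78
ee_pos: [0.5235, 0.0127, 0.2802]
orientation: [-180.0, -0.0, 170.0]
wrist_force: [-0.7, -0.5, 0.1]
opening: 0.0138
gripper_force: 40.0
```

Emit:
step_arm([
  [[0,0,0,0,0,0.5,1],[0,0,0,0,0,0.5,1]],
])

```text
time: 13.02
ee_pos: [0.5235, 0.0127, 0.2792]
orientation: [-180.0, -0.0, 170.0]
wrist_force: [0.6, -1.1, -0.5]
opening: 0.0138
gripper_force: 40.0
```

Emit:
step_arm([
  [[0,0,0,0,0,0.5,1],[0,0,0,0,0,0.5,1],[0,0,0,0,0,0.5,1],[0,0,0,0,0,0.5,1]],
])

```text
time: 13.52
ee_pos: [0.5235, 0.0126, 0.2772]
orientation: [-180.0, -0.0, 170.0]
wrist_force: [-0.6, -0.3, -0.3]
opening: 0.0138
gripper_force: 40.0
```

Emit:
step_arm([
  [[0,0,0,0,0,0.5,1],[0,0,0,0,0,0.5,1],[0,0,0,0,0,0.5,1],[0,0,0,0,0,0.5,1]],
])

```text
time: 14.02
ee_pos: [0.5235, 0.0127, 0.2752]
orientation: [180.0, 0.0, 170.0]
wrist_force: [0.2, 0.1, -0.6]
opening: 0.0141
gripper_force: 40.0
```

```bash
python3 st.py 6
```

```text
14.325
[ 5.2351e+02  1.2650e+01  2.7517e+02  1.8000e+02  3.5999e+02  1.6999e+02
 -9.0000e-02 -2.8000e-01 -1.1100e+00 -3.0000e-02  0.0000e+00 -1.0000e-02
  1.3620e+01  4.0000e+01]
[0.01 0.01 0.03 0.   0.   0.   0.3  0.22 0.29 0.02 0.04 0.02 0.21 0.  ]
```

Gap 4 is slack: no drag at a depth of 29.5 mm. On to gap 3.

Emit:
step_arm([
  [[0,0,0,0,0,-10,1],[0,0,0,0,0,-15,1],[0,0,0,0,0,-15,1],[0,0,0,0,0,0,1],[0,0,0,-0.5,22,0,1],[0,0,0,0,22,0,1],[0,0,0,0,0,0,1],[0,0,0,0,0,4,1]],
])

```text
time: 15.32
ee_pos: [0.5317, 0.0556, 0.3112]
orientation: [-180.0, 0.0, 170.0]
wrist_force: [-0.3, 0.3, -1.6]
opening: 0.0141
gripper_force: 40.0
```

Emit:
step_arm([
  [[0,0,0,0,0,4,1],[0,0,0,0,0,4,1],[0,0,0,0,0,4,1],[0,0,0,0,0,4,1],[0,0,0,0,0,3,1],[0,0,0,0,0,2,1],[0,0,0,0,0,0,1]],
])

```text
time: 16.2
ee_pos: [0.5316, 0.0559, 0.2901]
orientation: [-180.0, -0.0, 170.0]
wrist_force: [-0.4, -0.3, 0.1]
opening: 0.0139
gripper_force: 40.0
```

Emit:
step_arm([
  [[0,0,0,0,0,1,1],[0,0,0,0,0,0,1]],
])

```text
time: 16.45
ee_pos: [0.5317, 0.0559, 0.2893]
orientation: [180.0, 0.0, 170.0]
wrist_force: [-0.2, -0.3, -0.9]
opening: 0.0138
gripper_force: 40.0
```

Emit:
step_arm([
  [[0,0,0,0,0,1,1],[0,0,0,0,0,0.5,1],[0,0,0,0,0,0.5,1]],
])

```text
time: 16.82
ee_pos: [0.5317, 0.0559, 0.2872]
orientation: [180.0, -0.0, 170.0]
wrist_force: [0.4, 0.0, -0.3]
opening: 0.0135
gripper_force: 40.0
```

Emit:
step_arm([
  [[0,0,0,0,0,0.5,1],[0,0,0,0,0,0.5,1]],
])

```text
time: 17.08
ee_pos: [0.5317, 0.0558, 0.2863]
orientation: [-180.0, 0.0, 170.0]
wrist_force: [-0.3, -0.4, -0.4]
opening: 0.014
gripper_force: 40.0
```

Emit:
step_arm([
  [[0,0,0,0,0,0.5,1],[0,0,0,0,0,0.5,1]],
])

```text
time: 17.32
ee_pos: [0.5318, 0.0557, 0.2854]
orientation: [-180.0, 0.0, 170.0]
wrist_force: [-0.8, -1.8, 1.0]
opening: 0.0136
gripper_force: 40.0
```

Emit:
step_arm([
  [[0,0,0,0,0,0.4,1],[0,0,0,0,0,0.4,1]],
])

```text
time: 17.58
ee_pos: [0.5318, 0.0557, 0.2846]
orientation: [-180.0, 0.0, 170.0]
wrist_force: [0.3, -2.0, 2.2]
opening: 0.0138
gripper_force: 40.0
```

Emit:
step_arm([
  [[0,0,0,0,0,0.4,1],[0,0,0,0,0,0.4,1]],
])

```text
time: 17.82
ee_pos: [0.5318, 0.0556, 0.2839]
orientation: [-180.0, 0.0, 170.0]
wrist_force: [-1.1, -3.8, 2.5]
opening: 0.0138
gripper_force: 40.0
```

Emit:
step_arm([
  [[0,0,0,0,0,0.4,1],[0,0,0,0,0,0.3,1]],
])

```text
time: 18.08
ee_pos: [0.5318, 0.0556, 0.2833]
orientation: [-180.0, 0.0, 170.0]
wrist_force: [-1.3, -5.7, 4.5]
opening: 0.0138
gripper_force: 40.0
```

Emit:
step_arm([
  [[0,0,0,0,0,0.4,1],[0,0,0,0,0,0.4,1]],
])

```text
time: 18.32
ee_pos: [0.5319, 0.0556, 0.2828]
orientation: [-180.0, 0.0, 170.0]
wrist_force: [-2.0, -4.9, 7.6]
opening: 0.0135
gripper_force: 40.0
```

Emit:
step_arm([
  [[0,0,0,0,0,0.4,1],[0,0,0,0,0,0.4,1]],
])

```text
time: 18.58
ee_pos: [0.532, 0.0556, 0.2823]
orientation: [-180.0, 0.1, 170.0]
wrist_force: [-1.8, -4.8, 8.8]
opening: 0.0137
gripper_force: 40.0
```

Emit:
step_arm([
  [[0,0,0,0,0,0.3,1],[0,0,0,0,0,0,1]],
])

```text
time: 18.82
ee_pos: [0.532, 0.0555, 0.2821]
orientation: [-180.0, 0.1, 170.0]
wrist_force: [-2.7, -5.6, 8.3]
opening: 0.0139
gripper_force: 40.0
```

```bash
python3 st.py 4
```

```text
19.025
[ 5.3204e+02  5.5550e+01  2.8214e+02  1.8005e+02  7.0000e-02  1.6999e+02
 -1.9800e+00 -5.2200e+00  8.5300e+00 -1.2700e+00  5.8000e-01 -0.0000e+00
  1.3850e+01  4.0020e+01]
[0.01 0.01 0.01 0.   0.   0.   0.65 0.47 0.37 0.01 0.02 0.   0.12 0.  ]
```

Emit:
step_arm([
  [[0,0,0,0,0,0.4,1],[0,0,0,0,0,0,1]],
])

```text
time: 19.27
ee_pos: [0.5321, 0.0555, 0.2819]
orientation: [-180.0, 0.1, 170.0]
wrist_force: [-2.5, -5.6, 9.9]
opening: 0.0138
gripper_force: 40.0
```

Emit:
step_arm([
  [[0,0,0,0,0,0.3,1],[0,0,0,0,0,0,1]],
])

```text
time: 19.52
ee_pos: [0.5321, 0.0556, 0.2818]
orientation: [-180.0, 0.1, 170.0]
wrist_force: [-3.2, -5.2, 11.4]
opening: 0.0136
gripper_force: 40.0
```

Net drag is 12 N at 23 mm and climbing about 7 N/mm, which looks seized, so I'm pulling out and going to gap 2.

Emit:
step_arm([
  [[0,0,0,0,0,-4,1],[0,0,0,0,0,-15,1],[0,0,0,0,0,-15,1],[0,0,0,0,0,0,1],[0,0,0,0,22,0,1],[0,0,0,0,22,0,1],[0,0,0,0,0,0,1],[0,0,0,0,0,0,1]],
])

```text
time: 20.52
ee_pos: [0.5391, 0.099, 0.3141]
orientation: [-180.0, -0.0, 170.0]
wrist_force: [0.2, 0.3, -0.2]
opening: 0.0139
gripper_force: 40.0
```

```bash
python3 st.py 4
```

```text
20.725
[ 5.3922e+02  9.8710e+01  3.1420e+02  1.8001e+02  3.5998e+02  1.6996e+02
 -1.8000e-01  1.6000e-01 -1.3500e+00  2.0000e-02  3.0000e-02 -2.0000e-02
  1.3850e+01  4.0000e+01]
[0.04 0.07 0.05 0.   0.01 0.01 0.29 0.48 0.43 0.01 0.04 0.03 0.09 0.  ]
```

Emit:
step_arm([
  [[0,0,0,0,0.5,4,1],[0,0,0,0,0,4,1],[0,0,0,0,0,4,1],[0,0,0,0,0,4,1],[0,0,0,0,0,4,1],[0,0,0,0,0,4,1],[0,0,0,0,0,1,1],[0,0,0,0,0,0,1]],
])

```text
time: 21.72
ee_pos: [0.5394, 0.0997, 0.2893]
orientation: [-180.0, -0.0, 170.0]
wrist_force: [0.8, -0.8, -1.5]
opening: 0.0138
gripper_force: 40.0
```

Emit:
step_arm([
  [[0,0,0,0,0,1,1],[0,0,0,0,0,0.5,1],[0,0,0,0,0,0.5,1]],
])

```text
time: 22.1
ee_pos: [0.5395, 0.0996, 0.2875]
orientation: [-180.0, 0.0, 170.0]
wrist_force: [-0.5, -0.8, -0.1]
opening: 0.0138
gripper_force: 40.0
```

Emit:
step_arm([
  [[0,0,0,0,0,0.5,1],[0,0,0,0,0,0.5,1]],
])

```text
time: 22.35
ee_pos: [0.5395, 0.0995, 0.2865]
orientation: [-180.0, 0.0, 170.0]
wrist_force: [-0.5, -2.5, 2.1]
opening: 0.0135
gripper_force: 40.0
```

Emit:
step_arm([
  [[0,0,0,0,0,0.4,1],[0,0,0,0,0,0.4,1]],
])

```text
time: 22.6
ee_pos: [0.5395, 0.0994, 0.2858]
orientation: [-180.0, 0.0, 170.0]
wrist_force: [-1.9, -3.7, 2.6]
opening: 0.0136
gripper_force: 40.0
```

Emit:
step_arm([
  [[0,0,0,0,0,0.4,1],[0,0,0,0,0,0.4,1]],
])

```text
time: 22.85
ee_pos: [0.5396, 0.0995, 0.285]
orientation: [-180.0, 0.0, 170.0]
wrist_force: [0.0, -5.0, 3.4]
opening: 0.0137
gripper_force: 40.0
```

Emit:
step_arm([
  [[0,0,0,0,0,0.4,1],[0,0,0,0,0,0.4,1]],
])

```text
time: 23.1
ee_pos: [0.5395, 0.0996, 0.2841]
orientation: [-180.0, 0.0, 170.0]
wrist_force: [-0.4, -5.5, 3.8]
opening: 0.0135
gripper_force: 40.0
```

Emit:
step_arm([
  [[0,0,0,0,0,0.4,1],[0,0,0,0,0,0.4,1]],
])

```text
time: 23.35
ee_pos: [0.5395, 0.0997, 0.2832]
orientation: [-180.0, 0.0, 170.0]
wrist_force: [0.2, -4.5, 3.7]
opening: 0.0137
gripper_force: 40.0
```

Emit:
step_arm([
  [[0,0,0,0,0,0.5,1],[0,0,0,0,0,0.5,1]],
])

```text
time: 23.6
ee_pos: [0.5394, 0.0997, 0.2821]
orientation: [-180.0, -0.0, 170.0]
wrist_force: [-0.8, -3.4, 3.9]
opening: 0.0136
gripper_force: 40.0
```

Emit:
step_arm([
  [[0,0,0,0,0,0.5,1],[0,0,0,0,0,0.5,1]],
])

```text
time: 23.85
ee_pos: [0.5394, 0.0997, 0.2811]
orientation: [-180.0, -0.0, 170.0]
wrist_force: [-0.8, -4.6, 4.1]
opening: 0.0139
gripper_force: 40.0
```

Drag stays at about 5 N at 23.6 mm depth, so this is neither slack nor seized. Continuing onto the flat face.

Emit:
step_arm([
  [[0,0,0,0,0,0.5,1],[0,0,0,0,0,0.5,1],[0,0,0,0,0,0.5,1]],
])

```text
time: 24.22
ee_pos: [0.5392, 0.0997, 0.2792]
orientation: [-180.0, -0.0, 170.0]
wrist_force: [-0.2, -5.1, 2.7]
opening: 0.0136
gripper_force: 40.0
```

Emit:
step_arm([
  [[0,0,0,0,0,0.5,1],[0,0,0,0,0,0.5,1],[0,0,0,0,0,0.5,1]],
])

```text
time: 24.6
ee_pos: [0.5391, 0.0997, 0.2775]
orientation: [-180.0, -0.1, 170.0]
wrist_force: [-0.5, -5.4, 2.9]
opening: 0.0135
gripper_force: 40.0
```

Emit:
step_arm([
  [[0,0,0,0,0,0.8,1],[0,0,0,0,0,0.8,1],[0,0,0,0,0,0.8,1],[0,0,0,0,0,0.8,1],[0,0,0,0,0,0.8,1],[0,0,0,0,0,0.8,1]],
])

```text
time: 25.35
ee_pos: [0.539, 0.0997, 0.2726]
orientation: [-180.0, -0.1, 170.0]
wrist_force: [-1.1, -5.5, 2.9]
opening: 0.0134
gripper_force: 40.0
```

Emit:
step_arm([
  [[0,0,0,0,0,0.8,1],[0,0,0,0,0,0.8,1],[0,0,0,0,0,0.8,1],[0,0,0,0,0,0.8,1],[0,0,0,0,0,0.8,1],[0,0,0,0,0,0.8,1]],
])

```text
time: 26.1
ee_pos: [0.539, 0.0997, 0.2678]
orientation: [-180.0, -0.1, 170.0]
wrist_force: [-1.0, -5.2, 1.8]
opening: 0.0137
gripper_force: 40.0
```

Emit:
step_arm([
  [[0,0,0,0,0,0.8,1],[0,0,0,0,0,0.8,1],[0,0,0,0,0,0.8,1],[0,0,0,0,0,0.8,1],[0,0,0,0,0,0.8,1],[0,0,0,0,0,0.8,1],[0,0,0,0,0,0.8,1],[0,0,0,0,0,0.8,1]],
])

```text
time: 27.1
ee_pos: [0.5391, 0.0997, 0.2615]
orientation: [-180.0, -0.1, 170.0]
wrist_force: [-0.5, -4.8, 1.9]
opening: 0.0139
gripper_force: 40.0
```

Emit:
step_arm([
  [[0,0,0,0,0,0.5,1],[0,0,0,0,0,0.5,1]],
])

```text
time: 27.35
ee_pos: [0.5391, 0.0997, 0.2605]
orientation: [-180.0, -0.1, 170.0]
wrist_force: [-1.4, -5.2, 2.6]
opening: 0.0139
gripper_force: 40.0
```

Emit:
step_arm([
  [[0,0,0,0,0,0.4,1],[0,0,0,0,0,0.4,1]],
])

```text
time: 27.6
ee_pos: [0.539, 0.0997, 0.2597]
orientation: [-180.0, -0.1, 170.0]
wrist_force: [-0.9, -5.4, 1.9]
opening: 0.0138
gripper_force: 40.0
```

Emit:
step_arm([
  [[0,0,0,0,0,0.3,1],[0,0,0,0,0,0.3,1]],
])

```text
time: 27.85
ee_pos: [0.5391, 0.0997, 0.2591]
orientation: [-180.0, -0.1, 170.0]
wrist_force: [-0.9, -5.6, 1.3]
opening: 0.0136
gripper_force: 40.0
```

Emit:
step_arm([
  [[0,0,0,0,0,0.3,1],[0,0,0,0,0,0.2,1]],
])

```text
time: 28.1
ee_pos: [0.5391, 0.0997, 0.2587]
orientation: [-180.0, -0.1, 170.0]
wrist_force: [-1.0, -5.9, 3.1]
opening: 0.0138
gripper_force: 40.0
```

Emit:
step_arm([
  [[0,0,0,0,0,0.3,1],[0,0,0,0,0,0,1]],
])

```text
time: 28.35
ee_pos: [0.5391, 0.0997, 0.2587]
orientation: [-180.0, -0.1, 170.0]
wrist_force: [-2.1, -5.1, 4.6]
opening: 0.0139
gripper_force: 40.0
```

Emit:
step_arm([
  [[0,0,0,0,0,0.3,1],[0,0,0,0,0,0,1]],
])

```text
time: 28.6
ee_pos: [0.5391, 0.0997, 0.2586]
orientation: [-180.0, -0.1, 170.0]
wrist_force: [-2.6, -4.6, 6.1]
opening: 0.0138
gripper_force: 40.0
```

Seated: the height stops at 0.2587 and the force rises. Easing off, then releasing.

Emit:
step_arm([
  [[0,0,0,0,0,-0.4,1],[0,0,0,0,0,0,1]],
], force=10)

```text
time: 28.85
ee_pos: [0.5391, 0.0997, 0.2586]
orientation: [-180.0, -0.1, 170.0]
wrist_force: [-1.3, -5.1, 2.9]
opening: 0.0137
gripper_force: 10.0
```

Emit:
step_arm([
  [[0,0,0,0,0,0,-1],[0,0,0,0,0,0,-1],[0,0,0,0,0,0,-1],[0,0,0,0,0,0,-1],[0,0,0,0,0,0,-1],[0,0,0,0,0,0,-1]],
])

```text
time: 29.6
ee_pos: [0.5394, 0.0998, 0.259]
orientation: [180.0, -0.0, 170.0]
wrist_force: [1.0, -0.2, 0.0]
opening: 0.0661
gripper_force: 0.0
```

Emit:
step_arm([
  [[0,0,0,0,0,0,-1],[0,0,0,0,0,0,-1],[0,0,0,0,0,-20,-1],[0,0,0,0,0,-40,-1],[0,0,0,0,0,-40,-1],[0,0,0,-40,0,-20,-1],[0,0,0,-30,0,0,-1],[0,0,0,0,0,0,-1]],
])

```text
time: 30.6
ee_pos: [0.6096, 0.087, 0.3791]
orientation: [180.0, 0.0, 169.9]
wrist_force: [-0.7, 0.1, -0.6]
opening: 0.087
gripper_force: 0.0
```

```bash
python3 st.py 2 w6
python3 - <<'E'
from h import *
d=dict(np.load("w6.npz"));p=[.53556,.0776,-.1736]
R=np.array([[np.cos(p[2]),-np.sin(p[2])],[np.sin(p[2]),np.cos(p[2])]])
for z in(.117,.062): print((proj(d,[[*(p[:2]+R@[x,y+.0215]),z] for x,y in[(-.022,-.007),(-.022,.007),(.022,.007),(.022,-.007)]])/.7).round().tolist())
E
```

```text
30.7
[ 6.0824e+02  8.7410e+01  3.7837e+02  1.8001e+02  3.5991e+02  1.6996e+02
 -6.7000e-01  1.4000e-01 -1.1000e-01  5.0000e-02  4.0000e-02 -4.0000e-02
  8.6900e+01  0.0000e+00]
[0.31 0.11 0.1  0.   0.02 0.01 0.17 0.31 0.42 0.01 0.   0.02 0.09 0.  ]
[[385.0, 116.0], [415.0, 115.0], [414.0, 209.0], [386.0, 209.0]]
[[388.0, 125.0], [412.0, 125.0], [412.0, 201.0], [389.0, 201.0]]
```

View pics/w6.png

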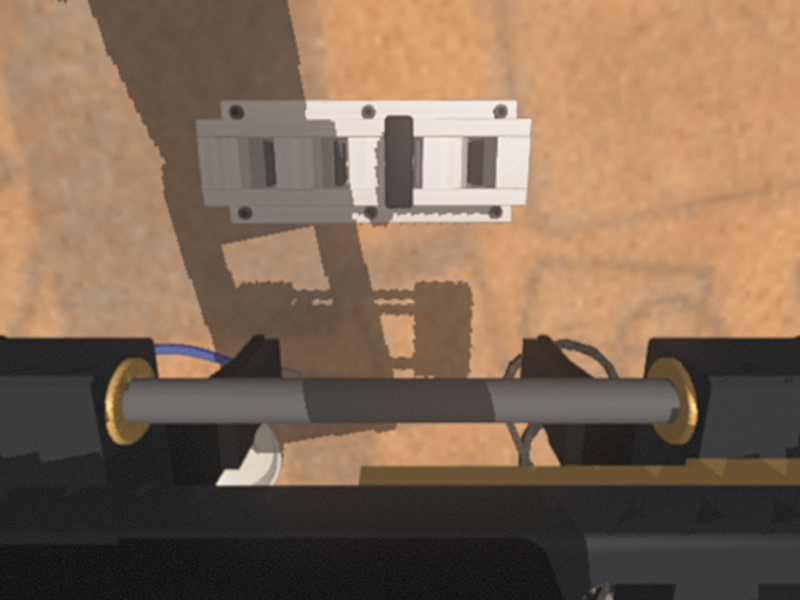

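The handle stands upright at (399,161) in gap 2. Its outline, 385–413 by 115–208, matches the fully home prediction within 2 px, and the gripper is clear.

```bash
python3 -c "
from cell import job
print(job.hand_in())"
```

```text
the job is handed in; nothing more can be done
None
```

I left the blade standing in gap 2, pushed home with its shoulder on the block and released, and handed the job in at about 31 s. Its drag was a steady 3–5 N; gap 4 was slack, gap 3 climbed to about 12 N and I pulled out as seized, and I did not test gap 1.

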